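Pin the tube drum onto the sample rotator's spindle

ROBOT

A 6-joint arm with a two-finger parallel gripper is mounted at the origin on the work surface. World frame = base frame: x ahead of the robot, y to its left, z up, the work surface at z = 0. Lengths are in m, angles in rad, forces in N, time in s.
With the tool pointing down it reaches from about 0.425 to 0.95 m from the base axis. Payload 3.5 kg.
Tool frame: the origin (TCP) lies between the finger pads, 19 mm behind the fingertips; this is the grasp point; x points along the fingers, y is the direction in which the jaws open and shut, and the axes are right-handed (so a half turn about x gives the same grasp; the last joint's range is limited). The gripper opens to 85 mm and grips with 20 to 120 N. Pads are 22 mm wide; open, the fingers measure 114 mm over their backs; the gripper's body (76 mm by 85 mm) begins 54 mm behind the grasp point. The pads swing forward as they close: fully open they stand 13 mm farther back than shut.
Start: joints at [1.049, 0.286, 1.577, -0, 1.279, -0.15], TCP at [0.245, 0.629, 0.25] pointing down, gripper open.
Joint ranges: [-2.77, 2.77], [-0.9, 2.22], [0.21, 2.48], [-1.53, 4.67], [0.24, 2.81], [-2.84, 2.84]. Speed limits (rad/s): [2.79, 2.79, 3.14, 3.14, 3.14, 3.14].

INTERFACE

Orientations are given as a unit quaternion [x, y, z, w].
In Python, from plant import ctrl gives the robot as it stands.
- The arm moves only by the tool play_rows, never from a script. Its argument "targets" is a list of rows, each an object with "delta_pos": the shift along the world's x, y, z normalised to -1 to 1, where 1 is 1000 mm, a list of three; "delta_rot": the turn, a rotation vector about the world's x, y, z normalised to -1 to 1, where 1 is pi rad, a list of three; "claw": the finger opening in mm, from 0 to 85.4. In form: [{"delta_pos": [tx, ty, tz], "delta_rot": [wx, wy, wz], "claw": claw}, ...]. A call has 1 to 20 rows; each row is the pose to reach, as a shift and turn from the pose measured when the call began, turning the shorter way round; what a row does not reach only later rows make up. A row lasts 1/12 s, in which the tool goes at most 41.7 mm and 7.16 degrees, less where a joint would pass 70% of its speed; a pose out of reach is approached as far as the arm can. A call with a number of a shift or a turn outside -1 to 1 is refused whole. A call with a gripper value outside its range is refused whole. The fingers move at their own pace and stop on an object; "newtons" is the grip in N (left out, the last holds). Time passes only in rows, so rows that repeat a pose let the fingers close. It gives the time, the measured TCP pose, the force and the opening at its end, in the units of the state.
- ctrl.get_state(): the state, without advancing time (a new reading comes with each control period).
- ctrl.read_camera(name): name is "side" or "top" or "wrist"; returns the picture (384x512x3 uint8, blue, green, red); there is no depth.
- ctrl.calibration(name): a dict with "fx", "fy", "cx", "cy" (pixels), "camera_from_world" (4x4, takes a point from world to camera coordinates). Camera axes: x right, y down, z forward; pixel columns grow to the right and rows downward; lengths in m; the calibration is good to about 2 mm. A picture is of the moment at which its call begins: read the wrist's pose just before it. calibration takes no time and is no camera call; for the wrist camera it gives the pose at the moment of the call.
- ctrl.sign_off(): hands the job in, once; it reports no verdict.
The state is a dict: "time": time; "qpos": joint angles; "dq": joint speeds; "joint_efforts": joint torques, N m; "eef_pos": TCP position; "tcp_rot": TCP orientation; "contact_force": force on the tool from outside, world axes, zero at the start; "wrist_torque": the same for the moment, N m; "opening": opening from 0.0 (shut) to 1.0 (fully open).
Only numpy, scipy, OpenCV 4.12 (cv2) and the standard library are available. Lean on these libraries where they do the work, as an engineer would, in place of code of your own. Each camera call takes 0.05 s, during which the arm holds its last target. There are 200 camera calls.

TASK

Secure the tube drum of the sample rotator: lift the hitch pin with the wire loop out of its parking block, feel lightly along the top of the spindle's square end for the cross hole (the spindle has end play, so its place is not known exactly) and push the pin down, loop still open and pointing outward, until its collar rests on the spindle. Then swing the sprung loop down over the spindle's free end until it snaps shut underneath, and let go of everything. Never press the pin hard on the machine, and leave the T-handled pin and all the other bench things where they are.

Things in the scene. Friction and masses are not known exactly. Their poses are not given: they have to be found in the camera images.
- rotator: Sample rotator, fixed: base plate, white housing 110 x 120 mm, 150 mm high, tube drum of 88 mm diameter (top 129 mm above the bench), bare steel spindle with square end, 22 x 22 mm. Origin on the bench under the drum; +x level, along the spindle to its free end; z up. Spindle top face 96 mm above the bench, underside 74 mm, nothing below it. Tube caps reach x = 37 mm.
- hole_zone (a point): Fixed mark on the centre line of the spindle's top face, 96 mm up, axes as the rotator's. The spindle has end play: its vertical through hole (9.8 mm, chamfered 1 mm) has its centre at y = 0 and anywhere from 1 to 21 mm outward (+x) of this mark: feel for it. The spindle slides endwise against about 8 N and cannot turn. Its free end is always 16 mm outward of the hole.
- stand: Grey plastic parking block, 46 mm (x) by 125 mm (y), 50 mm high, fixed to the bench; origin at the centre of its underside, z up. Two upright blind holes of 10 mm, 46 mm deep, at x = 0, y = -35 and +35 mm; one holds the hitch pin, the other the T-handled pin, either way round.
- hitch_pin: Steel pin with wire loop, 100 g. Origin on its axis under the collar (this rests on the block's top, later on the spindle's top face); z up, +x to the side where the open loop points. Shank 8 mm thick, down to z = -40 mm, its last 1.2 mm a cone to 6 mm. Collar 16 mm wide, z 0 to 4; neck 12 mm; loop's hinge along y at z = 8, 36 mm wide; round grip knob 14 mm wide, z 16 to 44 mm, free all round.
- pin_knob (a point): On the hitch pin's axis at z = 35 mm of its frame, 9 mm below the knob's top: a TCP here, pointing down, keeps fingertips 19 mm past it clear of the loop when the fingers close along the pin's y.
- loop (a joint): Wire loop of the hitch pin (rad): 0 open, to the pin's +x and 12 degrees up; grows swinging down; 1.7 shut, hanging by the shank. A U of 4 mm wire, legs 32 mm apart, 44 mm long. An over-centre spring holds it open; past 0.85 it snaps shut itself. Pushing the bar down takes about 2 to 4 N. It clears the spindle only with the pin home and its +x along the spindle's +x within 8 degrees.
- loop_bar (a point): Middle of the loop's outer cross bar (20 mm of 4 mm wire along the pin's y), 44 mm from the hinge; its axes turn with the loop. Pressed straight down, it can bind against the finger by friction near 0.8 rad: follow its arc about the hinge, inward and under, to 1 rad or so.
- tee_pin: Similar steel pin, but with a T handle (40 mm bar, 20 to 32 mm above the block) and no loop, in the block's other hole; stays there. Origin under its collar.
- tube_rack: Yellow rack 75 x 170 mm with capped tubes, 104 mm high; origin at its underside's centre. Bystander.
- wash_bottle: White bottle with red cap, 48 mm diameter, 120 mm high; origin at its underside's centre. Bystander.
- tape_roll: Paper tape roll lying flat, 68 mm diameter, 20 mm high; origin at its underside's centre. Bystander.
- cassette: White test cassette 70 x 20 x 5 mm lying flat; origin at its underside's centre. Bystander.
- pipette: Blue and white pipette lying down, about 240 mm long, 20 mm high; origin under its middle. Bystander.
- beaker: Clear plastic beaker, 60 mm diameter, 75 mm high; origin at its underside's centre. Bystander.
Not all that is in view belongs to the job. What is shaped like the hitch_pin but black, green or pink is not meant.

How it is judged:
By the outcome, as a careful person would: the job done as asked, in the order asked, and still so for the second after the job is handed in, with the robot touching nothing.
It also fails if it takes over 69 s, if anything falls off the work surface, if the arm or the gripper's body presses on something with over 40 N, if the wrist force passes 120 N, or if a joint passes its speed limit or range.

## Working session

There is one attempt and no reset: what is moved stays moved. The work goes in short steps, Python scripts to look and compute and a tool call to move; the robot and the scene stay as the last step left them, time stands still between calls to the robot, and variables do not carry over. Pictures are saved under pics/ and viewed, about 8 in all and at most 12, crops included, and the job is handed in when it is done.

Besides the shell and the picture viewer there is one more tool, called after "Emit:" as name([rows], argument=value, ...), one row to a line, values as JSON. play_rows: Moves the arm, as the interface text tells. Its arguments: {"type":"object","properties":{"targets":{"type":"array"},"newtons":{"type":"number"}},"required":["targets"]}

```bash
mkdir -p pics; ls; python3 - <<'E'
from plant import ctrl
import cv2
for n in ("top","side"):
    cv2.imwrite(f"pics/{n}0.png",cv2.resize(ctrl.read_camera(n),(800,600),interpolation=cv2.INTER_CUBIC))
    c=ctrl.calibration(n);print(n,c)
s=ctrl.get_state();print(s)
E
```

```text
pics
top {'fx': 358.78880825013465, 'fy': 358.78880825013465, 'cx': 254.53529211569693, 'cy': 188.65110057542574, 'camera_from_world': array([[-0.01829496, -0.99983202, -0.00110808, -0.11683167],
       [-0.98982204,  0.01826822, -0.14113327,  0.48431283],
       [ 0.14112981, -0.00148522, -0.98998999,  0.81657633],
       [ 0.        ,  0.        ,  0.        ,  1.        ]])}
side {'fx': 359.79576692266653, 'fy': 359.79576692266653, 'cx': 250.34424357286431, 'cy': 194.15785742060413, 'camera_from_world': array([[-0.73299879, -0.68013047, -0.01163238,  0.27465304],
       [-0.51969806,  0.57096531, -0.63554114,  0.35716949],
       [ 0.43889258, -0.45980556, -0.77197937,  0.49433105],
       [ 0.        ,  0.        ,  0.        ,  1.        ]])}
{'time': 0.1, 'qpos': array([ 1.04900586e+00,  2.87140938e-01,  1.57804514e+00,  1.55162701e-05,
        1.27858732e+00, -1.50003167e-01]), 'dq': array([ 0.00028188, -0.00187926, -0.00515511, -0.00110612,  0.00198466,
       -0.00095868]), 'joint_efforts': array([ 1.37152874e-03, -4.07298303e+01, -2.93698704e+01, -1.49277221e-04,
        3.37111567e-03, -5.45309547e-06]), 'eef_pos': array([0.24490574, 0.62840746, 0.24873499]), 'tcp_rot': array([ 0.1299662 ,  0.69518276, -0.13141858,  0.69466457]), 'contact_force': array([-0.09758302,  0.05818345, -0.24882008]), 'wrist_torque': array([ 0.03955505, -0.00671282,  0.01080394]), 'opening': 0.9982419548400554}
```

View pics/top0.png

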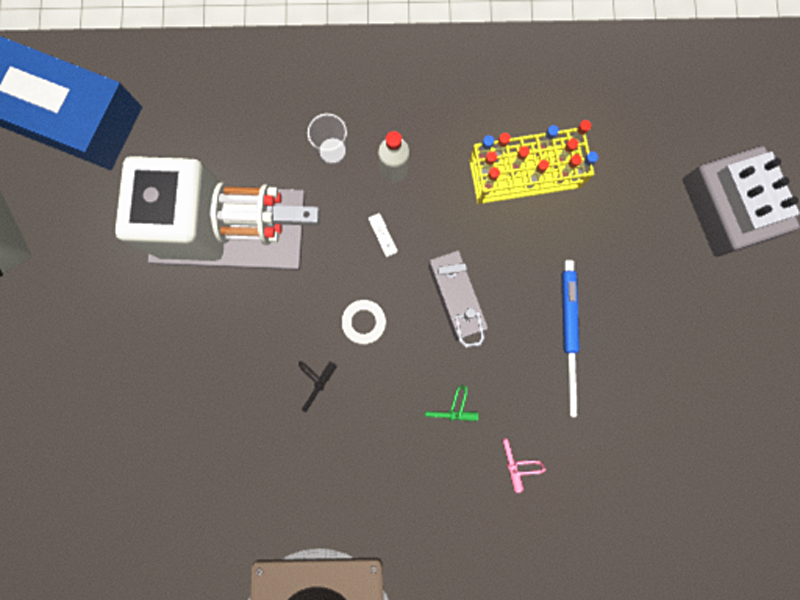

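View pics/side0.png

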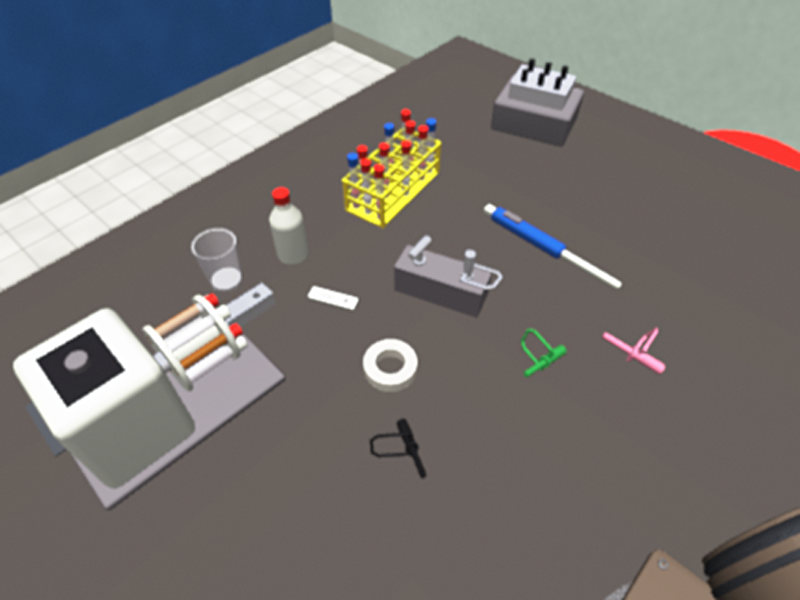

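Top view: the hitch pin with its loop is at about (470,313) in the block, with the T pin at (452,268). The spindle end is at (318,213) and its hole at (306,214). The side view agrees: knob at (470,257), spindle end at (265,290). Next I'll make one mosaic of zoomed crops to get better pixel positions.

```bash
python3 - <<'E'
from plant import ctrl
import cv2,numpy as np
t=ctrl.read_camera("top");s=ctrl.read_camera("side")
# crops 66x50 -> x6 = 396x300
def c(im,x,y): return cv2.resize(im[y:y+50,x:x+66],(396,300),interpolation=cv2.INTER_CUBIC)
m=np.vstack([np.hstack([c(t,265,175),c(t,155,112)]),np.hstack([c(s,255,150),c(s,120,170)])])
cv2.imwrite("pics/m.png",m)
E
```

```text
(no output)
```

View pics/m.png

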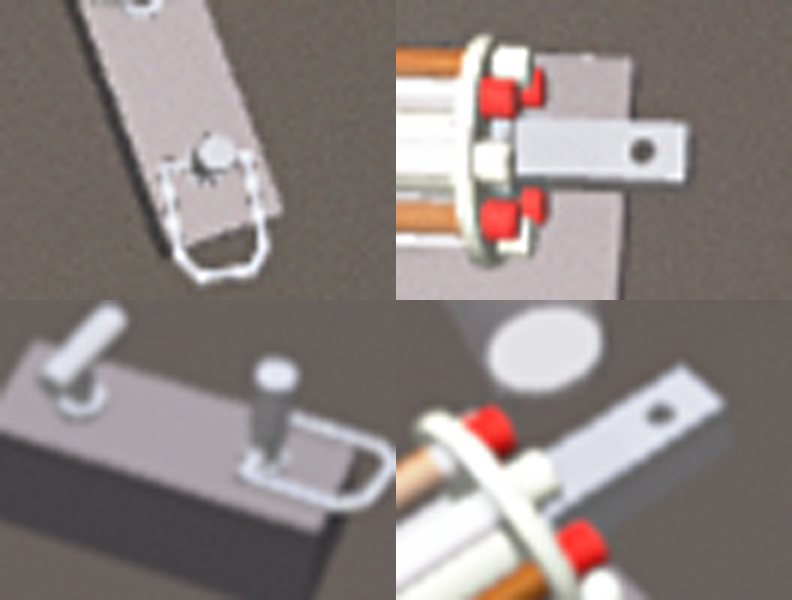

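```bash
cat > h.py <<'E'
import numpy as np
from plant import ctrl
def ray(n,u,v):
    k=ctrl.calibration(n);T=k["camera_from_world"];R=T[:3,:3]
    return -R.T@T[:3,3], R.T@np.array([(u-k["cx"])/k["fx"],(v-k["cy"])/k["fy"],1])
def at(n,u,v,z):
    o,d=ray(n,u,v);return o+d*(z-o[2])/d[2]
def tri(a,b):
    A=[];y=[]
    for o,d in(a,b):
        d=d/np.linalg.norm(d);P=np.eye(3)-np.outer(d,d);A.append(P);y.append(P@o)
    return np.linalg.lstsq(np.vstack(A),np.hstack(y),rcond=None)[0]
E
python3 - <<'E'
from h import *
np.set_printoptions(precision=4,suppress=True)
f=lambda x0,y0,X,Y:(x0+(X+.5)/6-.5,y0+(Y+.5)/6-.5)
T1=lambda X,Y:f(265,175,X,Y);T2=lambda X,Y:f(155,112,X-396,Y)
S1=lambda X,Y:f(255,150,X,Y-300);S2=lambda X,Y:f(120,170,X-396,Y-300)
for nm,t,s,z in [("knobtop",T1(217,152),S1(277,372),.094),("bar",T1(223,275),S1(382,485),.067),("hingeL",T1(165,167),S1(246,466),.058),("hole",T2(643,151),S2(660,412),.096),("endA",T2(689,123),S2(684,367),.096),("endB",T2(686,183),S2(724,403),.096),("spB",T2(516,120),S2(560,440),.096),("standcorner",T1(280,210),S1(353,452),.05)]:
    print(nm,at("top",*t,z),at("side",*s,z),tri(ray("top",*t),ray("side",*s)))
print(at("top",*T2(516,180),.096))
E
```

```text
knobtop [ 0.4467 -0.2265  0.094 ] [ 0.4471 -0.2286  0.094 ] [ 0.4462 -0.2264  0.0964]
bar [ 0.4033 -0.2306  0.067 ] [ 0.4028 -0.233   0.067 ] [ 0.4024 -0.2307  0.0694]
hingeL [ 0.4453 -0.2111  0.058 ] [ 0.4464 -0.216   0.058 ] [ 0.444  -0.2109  0.0642]
hole [0.5934 0.0041 0.096 ] [0.5943 0.0027 0.096 ] [0.5926 0.0037 0.0983]
endA [ 0.6039 -0.013   0.096 ] [ 0.6036 -0.0144  0.096 ] [ 0.6031 -0.0136  0.0973]
endB [ 0.5807 -0.012   0.096 ] [ 0.5823 -0.0133  0.096 ] [ 0.5801 -0.0123  0.0986]
spB [0.6062 0.0518 0.096 ] [0.6084 0.031  0.096 ] [0.5942 0.0422 0.1196]
standcorner [ 0.4286 -0.2556  0.05  ] [ 0.4267 -0.2526  0.05  ] [ 0.429  -0.2564  0.0453]
[0.5831 0.0515 0.096 ]
```

```bash
cat >> h.py <<'E'
from scipy.spatial.transform import Rotation as Rn
def delta(p,yaw):
    """deltas to TCP p, pointing down, tool y at yaw deg (nearest equivalent half turn)"""
    s=ctrl.get_state();R0=Rn.from_quat(s["tcp_rot"]);best=None
    for y in(yaw,yaw+180):
        a=np.radians(y);Y=np.array([np.cos(a),np.sin(a),0]);X=np.array([0,0,-1.])
        r=(Rn.from_matrix(np.c_[X,Y,np.cross(X,Y)])*R0.inv()).as_rotvec()
        if best is None or np.linalg.norm(r)<np.linalg.norm(best[0]):best=(r,y)
    print("dpos",np.round(np.array(p)-s["eef_pos"],4),"drot",np.round(best[0]/np.pi,4),"y",best[1]%360)
def st():
    s=ctrl.get_state();Y=Rn.from_quat(s["tcp_rot"]).as_matrix()
    print("t",round(s["time"],2),"p",np.round(s["eef_pos"],4),"yaw",round(np.degrees(np.arctan2(Y[1,1],Y[0,1])),2),"x",np.round(Y[:,0],3),"F",np.round(s["contact_force"],1),"q",np.round(s["qpos"],2),"open",round(s["opening"]*85.4,1))
E
python3 - <<'E'
from h import *
st();delta([.447,-.2275,.2],95.5);delta([.447,-.2275,.085],95.5)
f=lambda X,Y:(265+(X+.5)/6-.5,175+(Y+.5)/6-.5)
a,b=at("top",*f(165,167),.058),at("top",*f(250,158),.058);print(a,b)
E
```

```text
t 0.2 p [0.245  0.6286 0.2491] yaw 68.7 x [-0.001 -0.001 -1.   ] F [ 0.1 -0.8  0.4] q [ 1.05  0.29  1.58  0.    1.28 -0.15] open 85.3
dpos [ 0.202  -0.8561 -0.0491] drot [ 5.000e-04 -1.000e-04  1.489e-01] y 95.5
dpos [ 0.202  -0.8561 -0.1641] drot [ 5.000e-04 -1.000e-04  1.489e-01] y 95.5
[ 0.44525249 -0.21113373  0.058     ] [ 0.44810859 -0.24372515  0.058     ]
```

Emit:
play_rows([
  {"delta_pos": [0.255, -0.48, 0.0], "delta_rot": [0, 0, -0.43], "claw": 50},
  {"delta_pos": [0.255, -0.48, 0.0], "delta_rot": [0, 0, -0.43], "claw": 50},
  {"delta_pos": [0.255, -0.48, 0.0], "delta_rot": [0, 0, -0.43], "claw": 50},
  {"delta_pos": [0.255, -0.48, 0.0], "delta_rot": [0, 0, -0.43], "claw": 50},
  {"delta_pos": [0.255, -0.48, 0.0], "delta_rot": [0, 0, -0.43], "claw": 50},
  {"delta_pos": [0.255, -0.48, 0.0], "delta_rot": [0, 0, -0.43], "claw": 50},
  {"delta_pos": [0.255, -0.48, 0.0], "delta_rot": [0, 0, -0.43], "claw": 50},
  {"delta_pos": [0.255, -0.48, 0.0], "delta_rot": [0, 0, -0.43], "claw": 50},
  {"delta_pos": [0.255, -0.48, 0.0], "delta_rot": [0, 0, -0.43], "claw": 50},
  {"delta_pos": [0.255, -0.48, 0.0], "delta_rot": [0, 0, -0.43], "claw": 50},
  {"delta_pos": [0.255, -0.48, 0.0], "delta_rot": [0, 0, -0.43], "claw": 50},
  {"delta_pos": [0.255, -0.48, 0.0], "delta_rot": [0, 0, -0.43], "claw": 50},
  {"delta_pos": [0.255, -0.48, 0.0], "delta_rot": [0, 0, -0.43], "claw": 50},
  {"delta_pos": [0.255, -0.48, 0.0], "delta_rot": [0, 0, -0.43], "claw": 50},
  {"delta_pos": [0.255, -0.48, 0.0], "delta_rot": [0, 0, -0.43], "claw": 50},
], newtons=40)

```text
time: 1.45
eef_pos: [0.5008, 0.1465, 0.249]
tcp_rot: [-0.537, -0.46, 0.538, -0.459]
contact_force: [-0.1, 0.6, -0.0]
opening: 0.585
```

```bash
python3 - <<'E'
from h import *
st();delta([.447,-.2275,.15],-85)
E
```

```text
t 1.45 p [0.5008 0.1465 0.249 ] yaw -8.97 x [-0.002  0.001 -1.   ] F [-0.1  0.6 -0. ] q [ 0.09 -0.05  1.95  0.    1.25  0.25] open 49.9
dpos [-0.0538 -0.374  -0.099 ] drot [-5.000e-04 -4.000e-04 -4.224e-01] y 275
```

Emit:
play_rows([
  {"delta_pos": [-0.0538, -0.374, -0.049], "delta_rot": [0, 0, -0.4224], "claw": 50},
  {"delta_pos": [-0.0538, -0.374, -0.049], "delta_rot": [0, 0, -0.4224], "claw": 50},
  {"delta_pos": [-0.0538, -0.374, -0.049], "delta_rot": [0, 0, -0.4224], "claw": 50},
  {"delta_pos": [-0.0538, -0.374, -0.049], "delta_rot": [0, 0, -0.4224], "claw": 50},
  {"delta_pos": [-0.0538, -0.374, -0.049], "delta_rot": [0, 0, -0.4224], "claw": 50},
  {"delta_pos": [-0.0538, -0.374, -0.049], "delta_rot": [0, 0, -0.4224], "claw": 50},
  {"delta_pos": [-0.0538, -0.374, -0.049], "delta_rot": [0, 0, -0.4224], "claw": 50},
  {"delta_pos": [-0.0538, -0.374, -0.049], "delta_rot": [0, 0, -0.4224], "claw": 50},
  {"delta_pos": [-0.0538, -0.374, -0.049], "delta_rot": [0, 0, -0.4224], "claw": 50},
  {"delta_pos": [-0.0538, -0.374, -0.049], "delta_rot": [0, 0, -0.4224], "claw": 50},
  {"delta_pos": [-0.0538, -0.374, -0.049], "delta_rot": [0, 0, -0.4224], "claw": 50},
  {"delta_pos": [-0.0538, -0.374, -0.049], "delta_rot": [0, 0, -0.4224], "claw": 50},
  {"delta_pos": [-0.0538, -0.374, -0.099], "delta_rot": [0, 0, -0.4224], "claw": 50},
  {"delta_pos": [-0.0538, -0.374, -0.099], "delta_rot": [0, 0, -0.4224], "claw": 50},
  {"delta_pos": [-0.0538, -0.374, -0.099], "delta_rot": [0, 0, -0.4224], "claw": 50},
])

```text
time: 2.7
eef_pos: [0.445, -0.2243, 0.1463]
tcp_rot: [-0.704, -0.035, 0.709, -0.029]
contact_force: [-0.6, -0.3, -0.1]
opening: 0.588
```

```bash
python3 - <<'E'
from h import *
import cv2
st();delta([.447,-.2275,.085],-85)
im=ctrl.read_camera("wrist");cv2.imwrite("pics/w1.png",im)
k=ctrl.calibration("wrist");T=k["camera_from_world"]
for p in([.447,-.2275,.094],[.403,-.2315,.067]):
    c=T[:3,:3]@p+T[:3,3];print(k["fx"]*c[0]/c[2]+k["cx"],k["fy"]*c[1]/c[2]+k["cy"])
E
```

```text
t 2.7 p [ 0.445  -0.2243  0.1463] yaw -84.8 x [-0.007  0.008 -1.   ] F [-0.6 -0.3 -0.1] q [-0.67  0.01  2.09  0.    1.05  0.81] open 50.2
dpos [ 0.002  -0.0032 -0.0613] drot [-0.0024 -0.0022 -0.0011] y 275
260.1278427076424 218.0102469281928
259.84253228233575 258.36531511525936
```

View pics/w1.png

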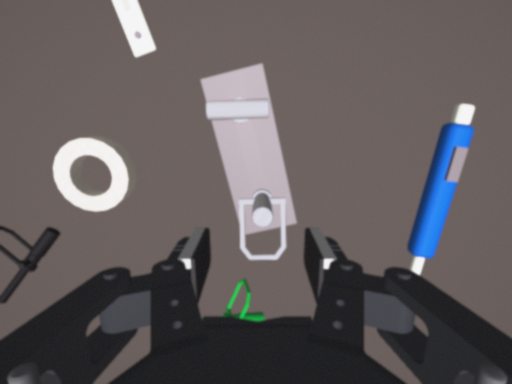

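The wrist view has the knob at (262,216) and the loop bar at (263,257), within 2–3 px of prediction. The loop is aligned with the gripper and there's nothing between the fingers. Moving down to grip.

Emit:
play_rows([
  {"delta_pos": [0.0025, -0.004, -0.03], "delta_rot": [-0.0024, -0.0022, -0.001], "claw": 50},
  {"delta_pos": [0.0025, -0.004, -0.03], "delta_rot": [-0.0024, -0.0022, -0.001], "claw": 50},
  {"delta_pos": [0.0025, -0.004, -0.05], "delta_rot": [-0.0024, -0.0022, -0.001], "claw": 50},
  {"delta_pos": [0.0025, -0.004, -0.0613], "delta_rot": [-0.0024, -0.0022, -0.001], "claw": 50},
  {"delta_pos": [0.0025, -0.004, -0.0613], "delta_rot": [-0.0024, -0.0022, -0.001], "claw": 50},
  {"delta_pos": [0.0025, -0.004, -0.0613], "delta_rot": [-0.0024, -0.0022, -0.001], "claw": 50},
])

```text
time: 3.25
eef_pos: [0.4487, -0.2291, 0.0876]
tcp_rot: [0.707, 0.03, -0.706, 0.032]
contact_force: [-0.8, -0.7, -0.1]
opening: 0.582
```

```bash
python3 - <<'E'
from h import *
st();delta([.4475,-.2285,.085],-85)
E
```

```text
t 3.25 p [ 0.4487 -0.2291  0.0876] yaw -84.97 x [ 0.003 -0.002 -1.   ] F [-0.8 -0.7 -0.1] q [-0.67  0.11  2.11  0.    0.92  0.81] open 49.7
dpos [-0.0012  0.0006 -0.0026] drot [ 0.0006  0.0009 -0.0002] y 275
```

Emit:
play_rows([
  {"delta_pos": [-0.0012, 0.0006, -0.0026], "delta_rot": [0.0006, 0.0009, 0], "claw": 30},
  {"delta_pos": [-0.0012, 0.0006, -0.0026], "delta_rot": [0.0006, 0.0009, 0], "claw": 20},
  {"delta_pos": [-0.0012, 0.0006, -0.0026], "delta_rot": [0.0006, 0.0009, 0], "claw": 16},
  {"delta_pos": [-0.0012, 0.0006, -0.0026], "delta_rot": [0.0006, 0.0009, 0], "claw": 10},
  {"delta_pos": [-0.0012, 0.0006, -0.0026], "delta_rot": [0.0006, 0.0009, 0], "claw": 0},
  {"delta_pos": [-0.0012, 0.0006, -0.0026], "delta_rot": [0.0006, 0.0009, 0], "claw": 0},
  {"delta_pos": [-0.0012, 0.0006, -0.0026], "delta_rot": [0.0006, 0.0009, 0], "claw": 0},
  {"delta_pos": [-0.0012, 0.0006, -0.0026], "delta_rot": [0.0006, 0.0009, 0], "claw": 0},
])

```text
time: 3.92
eef_pos: [0.4479, -0.2287, 0.0859]
tcp_rot: [0.707, 0.031, -0.706, 0.031]
contact_force: [-0.0, 1.0, 5.7]
opening: 0.148
```

```bash
python3 - <<'E'
from h import *
st()
E
```

```text
t 3.92 p [ 0.4479 -0.2287  0.0859] yaw -84.97 x [ 0.001 -0.    -1.   ] F [-0.   1.   5.7] q [-0.67  0.11  2.11  0.    0.92  0.81] open 12.6
```

Emit:
play_rows([
  {"delta_pos": [0, 0, 0.015], "delta_rot": [0, 0, 0], "claw": 0},
  {"delta_pos": [0, 0, 0.03], "delta_rot": [0, 0, 0], "claw": 0},
  {"delta_pos": [0, 0, 0.045], "delta_rot": [0, 0, 0], "claw": 0},
  {"delta_pos": [0, 0, 0.06], "delta_rot": [0, 0, 0], "claw": 0},
  {"delta_pos": [0, 0, 0.085], "delta_rot": [0, 0, 0], "claw": 0},
  {"delta_pos": [0, 0, 0.11], "delta_rot": [0, 0, 0], "claw": 0},
  {"delta_pos": [0, 0, 0.13], "delta_rot": [0, 0, 0], "claw": 0},
  {"delta_pos": [0, 0, 0.13], "delta_rot": [0, 0, 0], "claw": 0},
  {"delta_pos": [0, 0, 0.13], "delta_rot": [0, 0, 0], "claw": 0},
])

```text
time: 4.67
eef_pos: [0.4482, -0.229, 0.2162]
tcp_rot: [0.707, 0.03, -0.706, 0.032]
contact_force: [0.8, 0.5, -1.5]
opening: 0.15
```

```bash
python3 - <<'E'
from h import *
st();delta([.5938,-.06,.216],-2.1);delta([.5938,.0034,.19],-2.1)
E
```

```text
t 4.67 p [ 0.4482 -0.229   0.2162] yaw -84.98 x [ 0.002 -0.002 -1.   ] F [ 0.8  0.5 -1.5] q [-0.67 -0.07  2.03 -0.    1.18  0.81] open 12.8
dpos [ 0.1456  0.169  -0.0002] drot [-0.      0.001   0.4604] y 357.9
dpos [ 0.1456  0.2324 -0.0262] drot [-0.      0.001   0.4604] y 357.9
```

Emit:
play_rows([
  {"delta_pos": [0.009, 0.0145, 0], "delta_rot": [0, 0, 0.0288], "claw": 0},
  {"delta_pos": [0.018, 0.029, 0], "delta_rot": [0, 0, 0.0575], "claw": 0},
  {"delta_pos": [0.027, 0.0435, 0], "delta_rot": [0, 0, 0.086], "claw": 0},
  {"delta_pos": [0.0364, 0.058, 0], "delta_rot": [0, 0, 0.115], "claw": 0},
  {"delta_pos": [0.0455, 0.0725, 0], "delta_rot": [0, 0, 0.144], "claw": 0},
  {"delta_pos": [0.0546, 0.087, 0], "delta_rot": [0, 0, 0.173], "claw": 0},
  {"delta_pos": [0.0637, 0.1015, 0], "delta_rot": [0, 0, 0.2], "claw": 0},
  {"delta_pos": [0.073, 0.116, 0], "delta_rot": [0, 0, 0.23], "claw": 0},
  {"delta_pos": [0.082, 0.1305, 0], "delta_rot": [0, 0, 0.26], "claw": 0},
  {"delta_pos": [0.091, 0.145, 0], "delta_rot": [0, 0, 0.288], "claw": 0},
  {"delta_pos": [0.1, 0.16, 0], "delta_rot": [0, 0, 0.317], "claw": 0},
  {"delta_pos": [0.109, 0.174, 0], "delta_rot": [0, 0, 0.345], "claw": 0},
  {"delta_pos": [0.118, 0.189, 0], "delta_rot": [0, 0, 0.374], "claw": 0},
  {"delta_pos": [0.127, 0.203, 0], "delta_rot": [0, 0, 0.403], "claw": 0},
  {"delta_pos": [0.1365, 0.218, 0], "delta_rot": [0, 0, 0.432], "claw": 0},
  {"delta_pos": [0.1456, 0.2324, 0], "delta_rot": [0, 0, 0.4604], "claw": 0},
  {"delta_pos": [0.1456, 0.2324, -0.0262], "delta_rot": [0, 0.001, 0.4604], "claw": 0},
  {"delta_pos": [0.1456, 0.2324, -0.0262], "delta_rot": [0, 0.001, 0.4604], "claw": 0},
  {"delta_pos": [0.1456, 0.2324, -0.0262], "delta_rot": [0, 0.001, 0.4604], "claw": 0},
  {"delta_pos": [0.1456, 0.2324, -0.0262], "delta_rot": [0, 0.001, 0.4604], "claw": 0},
])

```text
time: 6.33
eef_pos: [0.5928, 0.0031, 0.1884]
tcp_rot: [-0.509, -0.491, 0.51, -0.49]
contact_force: [0.5, -1.2, -0.9]
opening: 0.151
```

```bash
python3 - <<'E'
from h import *
import cv2
st()
w=ctrl.read_camera("wrist");s=ctrl.read_camera("side")
s=cv2.resize(s[120:240,80:224],(480,400),interpolation=cv2.INTER_CUBIC)
w=cv2.resize(w[140:260,200:320],(320,320),interpolation=cv2.INTER_CUBIC)
cv2.imwrite("pics/h1.png",np.hstack([s,np.vstack([w,np.zeros((80,320,3),np.uint8)])]))
st()
E
```

```text
t 6.33 p [0.5928 0.0031 0.1884] yaw -2.14 x [-0.003  0.    -1.   ] F [ 0.5 -1.2 -0.9] q [-0.17  0.17  1.84 -0.    1.14 -0.13] open 12.9
t 6.43 p [0.5939 0.0028 0.1904] yaw -2.15 x [ 0. -0. -1.] F [ 0.1  0.5 -0.9] q [-0.17  0.17  1.83 -0.    1.14 -0.13] open 12.4
```

View pics/h1.png

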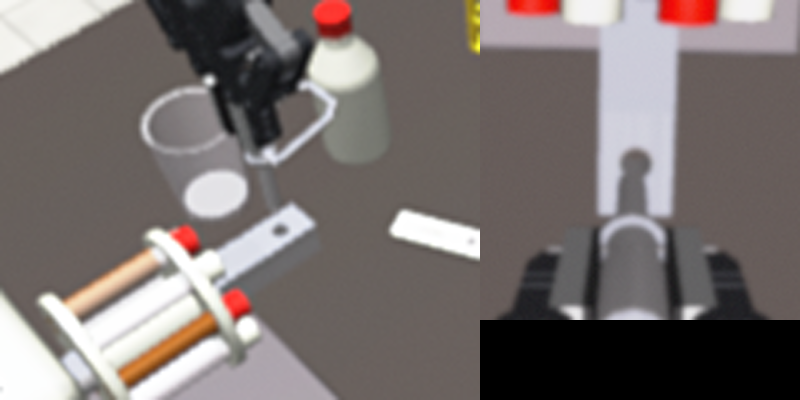

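The side view shows the pin held upright over the spindle with the loop open and pointing outward: tip at about (270,209), hole at (281,230). The wrist crop has the tip at (632,185) and the hole at (636,160). I'll work out the tip-to-hole offset from each camera.

```bash
python3 - <<'E'
from h import *
S=lambda X,Y:(80+(X+.5)*144/480-.5,120+(Y+.5)*120/400-.5)
W=lambda X,Y:(200+(X-480+.5)*120/320-.5,140+(Y+.5)*120/320-.5)
for n,t,h in(("side",S(271,209),S(281,230)),("wrist",W(632,186),W(636,161))):
    a=at(n,*t,.1145);b=at(n,*h,.096);print(n,a,b,b-a)
E
```

```text
side [0.59406719 0.0044193  0.1145    ] [0.59301057 0.00285814 0.096     ] [-0.00105662 -0.00156115 -0.0185    ]
wrist [0.59432684 0.00171716 0.1145    ] [0.59559303 0.00344867 0.096     ] [ 0.00126618  0.00173151 -0.0185    ]
```

Emit:
play_rows([
  {"delta_pos": [0, 0.0003, -0.008], "delta_rot": [0, 0, 0], "claw": 0},
  {"delta_pos": [0, 0.0003, -0.0165], "delta_rot": [0, 0, 0], "claw": 0},
  {"delta_pos": [0, 0.0003, -0.0165], "delta_rot": [0, 0, 0], "claw": 0},
  {"delta_pos": [0, 0.0003, -0.0165], "delta_rot": [0, 0, 0], "claw": 0},
  {"delta_pos": [0, 0.0003, -0.0175], "delta_rot": [0, 0, 0], "claw": 0},
  {"delta_pos": [0, 0.0003, -0.0185], "delta_rot": [0, 0, 0], "claw": 0},
])

```text
time: 6.93
eef_pos: [0.5941, 0.0031, 0.1722]
tcp_rot: [0.51, 0.49, -0.509, 0.491]
contact_force: [0.4, 0.5, -0.6]
opening: 0.145
```

```bash
python3 - <<'E'
from h import *
st()
E
```

```text
t 6.93 p [0.5941 0.0031 0.1722] yaw -2.16 x [ 0.001 -0.    -1.   ] F [ 0.4  0.5 -0.6] q [-0.17  0.19  1.85 -0.    1.11 -0.13] open 12.4
```

Emit:
play_rows([
  {"delta_pos": [0, 0, -0.001], "delta_rot": [0, 0, 0], "claw": 0},
  {"delta_pos": [0, 0, -0.002], "delta_rot": [0, 0, 0], "claw": 0},
  {"delta_pos": [0, 0, -0.002], "delta_rot": [0, 0, 0], "claw": 0},
])

```text
time: 7.18
eef_pos: [0.5941, 0.0031, 0.1701]
tcp_rot: [0.51, 0.49, -0.509, 0.491]
contact_force: [0.3, 0.4, -1.0]
opening: 0.148
```

Emit:
play_rows([
  {"delta_pos": [0, 0, -0.001], "delta_rot": [0, 0, 0], "claw": 0},
  {"delta_pos": [0, 0, -0.001], "delta_rot": [0, 0, 0], "claw": 0},
])

```text
time: 7.35
eef_pos: [0.594, 0.0032, 0.1689]
tcp_rot: [0.509, 0.49, -0.509, 0.491]
contact_force: [0.6, 0.8, -1.3]
opening: 0.146
```

Emit:
play_rows([
  {"delta_pos": [0, 0, -0.001], "delta_rot": [0, 0, 0], "claw": 0},
  {"delta_pos": [0, 0, -0.002], "delta_rot": [0, 0, 0], "claw": 0},
])

```text
time: 7.52
eef_pos: [0.594, 0.0031, 0.1669]
tcp_rot: [0.51, 0.49, -0.509, 0.491]
contact_force: [0.7, -0.0, -1.4]
opening: 0.146
```

Emit:
play_rows([
  {"delta_pos": [0, 0, -0.001], "delta_rot": [0, 0, 0], "claw": 0},
  {"delta_pos": [0, 0, -0.002], "delta_rot": [0, 0, 0], "claw": 0},
])

```text
time: 7.68
eef_pos: [0.594, 0.0031, 0.1648]
tcp_rot: [0.509, 0.49, -0.509, 0.491]
contact_force: [-0.4, 0.4, -0.9]
opening: 0.149
```

The tip is about 7 mm below the top face with no resistance, so it is in the hole. Feeding it down.

Emit:
play_rows([
  {"delta_pos": [0, 0, -0.003], "delta_rot": [0, 0, 0], "claw": 0},
  {"delta_pos": [0, 0, -0.006], "delta_rot": [0, 0, 0], "claw": 0},
  {"delta_pos": [0, 0, -0.009], "delta_rot": [0, 0, 0], "claw": 0},
  {"delta_pos": [0, 0, -0.012], "delta_rot": [0, 0, 0], "claw": 0},
])

```text
time: 8.02
eef_pos: [0.5938, 0.0032, 0.1522]
tcp_rot: [0.509, 0.49, -0.509, 0.491]
contact_force: [0.4, -0.9, -1.1]
opening: 0.149
```

Emit:
play_rows([
  {"delta_pos": [0, 0, -0.003], "delta_rot": [0, 0, 0], "claw": 0},
  {"delta_pos": [0, 0, -0.006], "delta_rot": [0, 0, 0], "claw": 0},
  {"delta_pos": [0, 0, -0.009], "delta_rot": [0, 0, 0], "claw": 0},
  {"delta_pos": [0, 0, -0.012], "delta_rot": [0, 0, 0], "claw": 0},
])

```text
time: 8.35
eef_pos: [0.5939, 0.0032, 0.1399]
tcp_rot: [0.509, 0.49, -0.509, 0.491]
contact_force: [-0.3, 0.4, -0.5]
opening: 0.145
```

Emit:
play_rows([
  {"delta_pos": [0, 0, -0.002], "delta_rot": [0, 0, 0], "claw": 0},
  {"delta_pos": [0, 0, -0.005], "delta_rot": [0, 0, 0], "claw": 0},
  {"delta_pos": [0, 0, -0.005], "delta_rot": [0, 0, 0], "claw": 0},
])

```text
time: 8.6
eef_pos: [0.5935, 0.0032, 0.1341]
tcp_rot: [-0.509, -0.491, 0.509, -0.49]
contact_force: [-0.0, 0.6, -0.9]
opening: 0.148
```

Emit:
play_rows([
  {"delta_pos": [0, 0, -0.001], "delta_rot": [0, 0, 0], "claw": 0},
  {"delta_pos": [0, 0, -0.0015], "delta_rot": [0, 0, 0], "claw": 0},
])

```text
time: 8.77
eef_pos: [0.5934, 0.0032, 0.1324]
tcp_rot: [-0.509, -0.491, 0.51, -0.49]
contact_force: [-1.5, 0.5, -0.9]
opening: 0.148
```

Emit:
play_rows([
  {"delta_pos": [0, 0, -0.0008], "delta_rot": [0, 0, 0], "claw": 0},
  {"delta_pos": [0, 0, -0.0008], "delta_rot": [0, 0, 0], "claw": 0},
])

```text
time: 8.93
eef_pos: [0.5936, 0.0032, 0.132]
tcp_rot: [-0.509, -0.491, 0.509, -0.49]
contact_force: [0.7, -0.6, -0.3]
opening: 0.148
```

Emit:
play_rows([
  {"delta_pos": [0, 0, -0.001], "delta_rot": [0, 0, 0], "claw": 0},
  {"delta_pos": [0, 0, -0.001], "delta_rot": [0, 0, 0], "claw": 0},
])

```text
time: 9.1
eef_pos: [0.5938, 0.0032, 0.1319]
tcp_rot: [-0.509, -0.491, 0.509, -0.491]
contact_force: [-2.0, 0.3, 3.5]
opening: 0.149
```

```bash
python3 - <<'E'
from h import *
st()
E
```

```text
t 9.1 p [0.5938 0.0032 0.1319] yaw -2.15 x [-0. -0. -1.] F [-2.   0.3  3.5] q [-0.17  0.23  1.87 -0.    1.04 -0.13] open 12.7
```

The collar touches at 3.5 N, at the predicted height. Opening the gripper and backing straight up.

Emit:
play_rows([
  {"delta_pos": [0, 0, 0.0005], "delta_rot": [0, 0, 0], "claw": 20},
  {"delta_pos": [0, 0, 0.0005], "delta_rot": [0, 0, 0], "claw": 40},
  {"delta_pos": [0, 0, 0.0005], "delta_rot": [0, 0, 0], "claw": 40},
  {"delta_pos": [0, 0, 0.0005], "delta_rot": [0, 0, 0], "claw": 40},
  {"delta_pos": [0, 0, 0.02], "delta_rot": [0, 0, 0], "claw": 40},
  {"delta_pos": [0, 0, 0.04], "delta_rot": [0, 0, 0], "claw": 40},
  {"delta_pos": [0, 0, 0.06], "delta_rot": [0, 0, 0], "claw": 40},
  {"delta_pos": [0, 0, 0.06], "delta_rot": [0, 0, 0], "claw": 40},
  {"delta_pos": [0, -0.04, 0.06], "delta_rot": [0, 0, 0], "claw": 0},
  {"delta_pos": [0, -0.08, 0.06], "delta_rot": [0, 0, 0], "claw": 0},
  {"delta_pos": [0, -0.12, 0.06], "delta_rot": [0, 0, 0], "claw": 0},
  {"delta_pos": [0, -0.16, 0.06], "delta_rot": [0, 0, 0], "claw": 0},
  {"delta_pos": [0, -0.16, 0.06], "delta_rot": [0, 0, 0], "claw": 0},
  {"delta_pos": [0, -0.16, 0.06], "delta_rot": [0, 0, 0], "claw": 0},
])

```text
time: 10.27
eef_pos: [0.5933, -0.1587, 0.1907]
tcp_rot: [-0.51, -0.49, 0.51, -0.489]
contact_force: [0.2, 0.8, 0.1]
opening: -0.002
```

```bash
python3 - <<'E'
from h import *
import cv2
t=ctrl.read_camera("top");s=ctrl.read_camera("side");st()
c=lambda im,x,y:cv2.resize(im[y:y+75,x:x+66],(396,450),interpolation=cv2.INTER_CUBIC)
cv2.imwrite("pics/r1.png",np.hstack([c(t,165,95),c(s,125,140)]))
E
```

```text
t 10.37 p [ 0.5934 -0.1562  0.1909] yaw -2.16 x [-0.001  0.001 -1.   ] F [0.3 0.1 0.5] q [-0.42  0.21  1.78  0.    1.15 -0.39] open -0.2
```

View pics/r1.png

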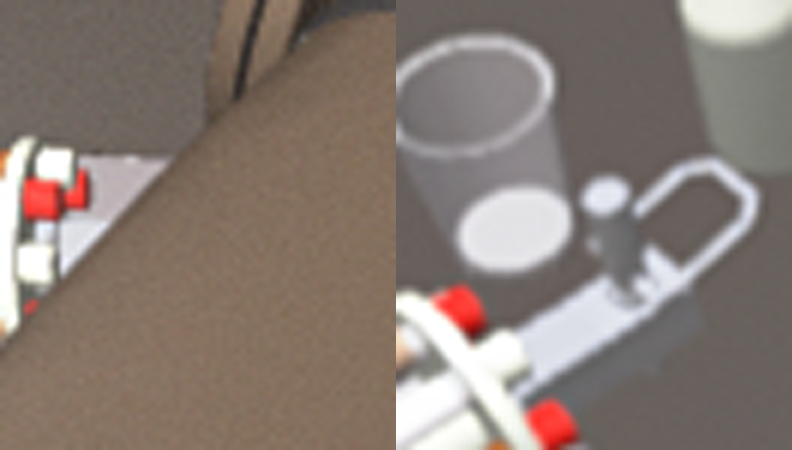

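The side crop shows the pin home with its collar on the spindle, and the loop still open and pointing outward (bar at about (735,190)). I'll bring the closed fingers to a point above the bar.

Emit:
play_rows([
  {"delta_pos": [-0.0015, 0.03, 0], "delta_rot": [0, 0, 0], "claw": 0},
  {"delta_pos": [-0.0015, 0.06, 0], "delta_rot": [0, 0, 0], "claw": 0},
  {"delta_pos": [-0.0015, 0.09, 0], "delta_rot": [0, 0, 0], "claw": 0},
  {"delta_pos": [-0.0015, 0.1124, 0], "delta_rot": [0, 0, 0], "claw": 0},
  {"delta_pos": [-0.0015, 0.1124, -0.02], "delta_rot": [0, 0, 0], "claw": 0},
  {"delta_pos": [-0.0015, 0.1124, -0.045], "delta_rot": [0, 0, 0], "claw": 0},
  {"delta_pos": [-0.0015, 0.1124, -0.045], "delta_rot": [0, 0, 0], "claw": 0},
  {"delta_pos": [-0.0015, 0.1124, -0.045], "delta_rot": [0, 0, 0], "claw": 0},
])

```text
time: 11.03
eef_pos: [0.5904, -0.0419, 0.144]
tcp_rot: [-0.508, -0.493, 0.51, -0.489]
contact_force: [0.7, -0.3, 0.1]
opening: -0.001
```

```bash
python3 - <<'E'
from h import *
import cv2
s=ctrl.read_camera("side");st()
cv2.imwrite("pics/l1.png",cv2.resize(s[120:220,110:230],(720,600),interpolation=cv2.INTER_CUBIC))
p=ctrl.get_state()["eef_pos"]
for th in(0,.25,.5,.75,.9,1,1.1):
    f=np.radians(12)-th;r=44*np.cos(f)+4;z=104+44*np.sin(f)+21
    print(th,np.round(np.array([.5938-.0366e-3*r,.0032-.9993e-3*r,z/1e3])-p,4))
E
```

```text
t 11.08 p [ 0.5916 -0.0427  0.1458] yaw -2.07 x [-0.002  0.001 -1.   ] F [ 0.6 -0.1 -0.2] q [-0.24  0.22  1.86  0.    1.07 -0.21] open -0.0
0 [ 0.0004 -0.0011 -0.0116]
0.25 [ 0.0004 -0.0021 -0.0226]
0.5 [ 0.0005 -0.0002 -0.0334]
0.75 [ 0.0006  0.0042 -0.0434]
0.9 [ 0.0008  0.008  -0.0488]
1 [ 0.0009  0.0109 -0.052 ]
1.1 [ 0.001   0.0142 -0.055 ]
```

View pics/l1.png

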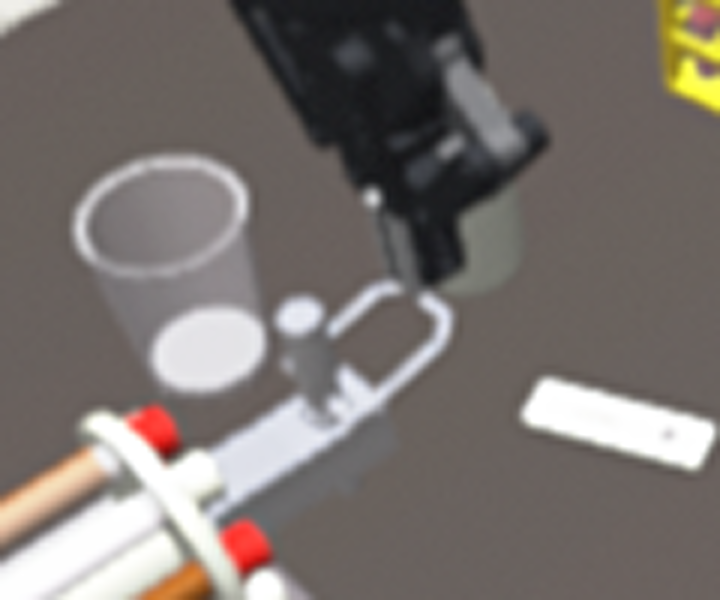

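The fingertips at about (420,280) are roughly 10 mm above the bar (between (385,287) and (440,305)). Pressing along the arc in two calls.

Emit:
play_rows([
  {"delta_pos": [0.0004, -0.0011, -0.008], "delta_rot": [0, 0, 0], "claw": 0},
  {"delta_pos": [0.0004, -0.0013, -0.014], "delta_rot": [0, 0, 0], "claw": 0},
  {"delta_pos": [0.0004, -0.0018, -0.0185], "delta_rot": [0, 0, 0], "claw": 0},
  {"delta_pos": [0.0004, -0.0021, -0.0226], "delta_rot": [0, 0, 0], "claw": 0},
])

```text
time: 11.42
eef_pos: [0.5926, -0.0453, 0.1236]
tcp_rot: [-0.509, -0.491, 0.509, -0.49]
contact_force: [0.9, -0.2, 2.9]
opening: 0.004
```

```bash
python3 - <<'E'
from h import *
st()
p=ctrl.get_state()["eef_pos"]
for th in(.25,.375,.5,.625,.75,.9,1,1.1):
    f=np.radians(12)-th;r=44*np.cos(f)+4;z=104+44*np.sin(f)+21
    print(th,np.round(np.array([.5938-.0366e-3*r,.0032-.9993e-3*r,z/1e3])-p,4))
E
```

```text
t 11.42 p [ 0.5926 -0.0453  0.1236] yaw -2.1 x [-0.001  0.001 -1.   ] F [ 0.9 -0.2  2.9] q [-0.25  0.25  1.87  0.    1.02 -0.21] open 0.4
0.25 [-0.0005  0.0005 -0.0004]
0.375 [-0.0005  0.0011 -0.0059]
0.5 [-0.0005  0.0023 -0.0112]
0.625 [-0.0004  0.0042 -0.0164]
0.75 [-0.0003  0.0068 -0.0212]
0.9 [-0.0002  0.0106 -0.0266]
1 [-0.0001  0.0135 -0.0299]
1.1 [ 0.0001  0.0168 -0.0328]
```

2.9 N on the bar, as expected. Continuing along the arc.

Emit:
play_rows([
  {"delta_pos": [-0.0005, 0.0011, -0.0059], "delta_rot": [0, 0, 0], "claw": 0},
  {"delta_pos": [-0.0005, 0.0023, -0.0112], "delta_rot": [0, 0, 0], "claw": 0},
  {"delta_pos": [-0.0004, 0.0042, -0.0164], "delta_rot": [0, 0, 0], "claw": 0},
])

```text
time: 11.67
eef_pos: [0.5924, -0.0415, 0.1071]
tcp_rot: [-0.509, -0.491, 0.509, -0.491]
contact_force: [0.6, -2.2, 1.8]
opening: -0.002
```

```bash
python3 - <<'E'
from h import *
st()
p=ctrl.get_state()["eef_pos"]
for th in(.625,.7,.75,.8,.9,1,1.1):
    f=np.radians(12)-th;r=44*np.cos(f)+4;z=104+44*np.sin(f)+21
    print(th,np.round(np.array([.5938-.0366e-3*r,.0032-.9993e-3*r,z/1e3])-p,4))
E
```

```text
t 11.67 p [ 0.5924 -0.0415  0.1071] yaw -2.12 x [-0.  0. -1.] F [ 0.6 -2.2  1.8] q [-0.24  0.27  1.88  0.    0.99 -0.2 ] open -0.2
0.625 [-0.0003  0.0005  0.0001]
0.7 [-0.0002  0.002  -0.0028]
0.75 [-0.0002  0.003  -0.0047]
0.8 [-0.0001  0.0042 -0.0066]
0.9 [-0.      0.0068 -0.0101]
1 [ 0.0001  0.0098 -0.0134]
1.1 [ 0.0002  0.0131 -0.0163]
```

Emit:
play_rows([
  {"delta_pos": [-0.0002, 0.003, -0.0047], "delta_rot": [0, 0, 0], "claw": 0},
  {"delta_pos": [0, 0.0068, -0.0101], "delta_rot": [0, 0, 0], "claw": 0},
  {"delta_pos": [0.0001, 0.0098, -0.0134], "delta_rot": [0, 0, 0], "claw": 0},
  {"delta_pos": [0.0001, 0.0098, -0.0134], "delta_rot": [0, 0, 0], "claw": 0},
])

```text
time: 12.0
eef_pos: [0.5916, -0.0305, 0.0921]
tcp_rot: [-0.509, -0.492, 0.509, -0.49]
contact_force: [-0.2, 0.3, -0.1]
opening: -0.002
```

```bash
python3 - <<'E'
from h import *
import cv2
s=ctrl.read_camera("side");st()
cv2.imwrite("pics/l2.png",cv2.resize(s[120:220,110:230],(720,600),interpolation=cv2.INTER_CUBIC))
E
```

```text
t 12.05 p [ 0.5918 -0.0308  0.0925] yaw -2.08 x [-0.002  0.001 -1.   ] F [-0.4  0.7  1.2] q [-0.22  0.29  1.89  0.    0.97 -0.19] open -0.2
```

View pics/l2.png

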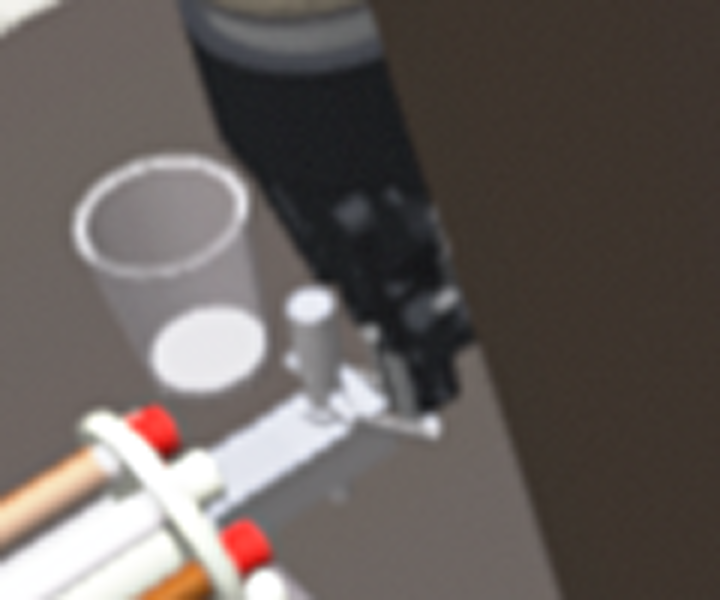

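The loop is about 45° down with the bar near (430,428) under the fingertip, and it hasn't snapped yet. The contact force is near zero. One more small step along the arc.

Emit:
play_rows([
  {"delta_pos": [0.0003, 0.0018, -0.0018], "delta_rot": [0, 0, 0], "claw": 0},
  {"delta_pos": [0.0005, 0.0035, -0.0033], "delta_rot": [0, 0, 0], "claw": 0},
  {"delta_pos": [0.0005, 0.0035, -0.0033], "delta_rot": [0, 0, 0], "claw": 0},
])

```text
time: 12.3
eef_pos: [0.592, -0.0267, 0.0888]
tcp_rot: [-0.509, -0.492, 0.509, -0.49]
contact_force: [-0.3, -0.1, 0.2]
opening: -0.004
```

```bash
python3 - <<'E'
from h import *
import cv2
s=ctrl.read_camera("side");st()
cv2.imwrite("pics/l3.png",cv2.resize(s[150:210,140:212],(720,600),interpolation=cv2.INTER_CUBIC))
E
```

```text
t 12.35 p [ 0.5921 -0.027   0.089 ] yaw -2.07 x [-0.003  0.001 -1.   ] F [-0.5  0.6  0.5] q [-0.22  0.29  1.89  0.    0.96 -0.18] open -0.3
```

View pics/l3.png

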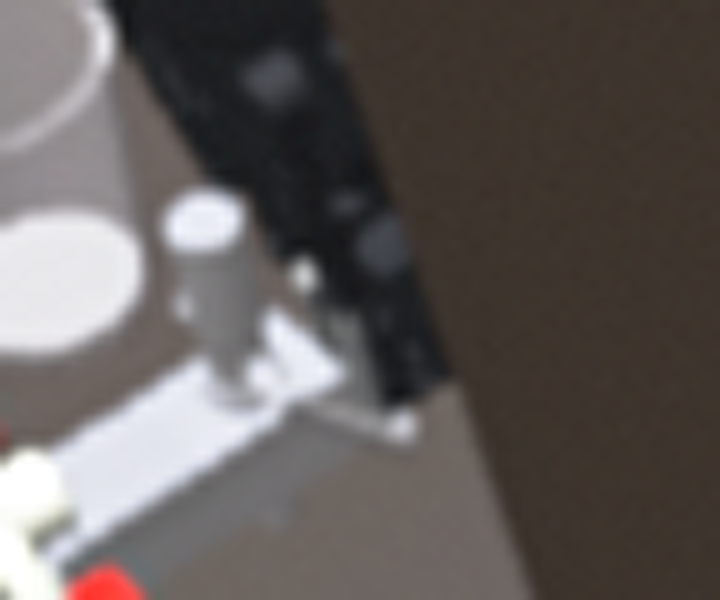

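The leg runs from (290,400) to its corner at (405,425) beside the fingertip. I'll compare that with the projected loop angle.

```bash
python3 - <<'E'
from h import *
k=ctrl.calibration("side");T=k["camera_from_world"]
o=np.array([.5938,.0032,.096]);X=np.array([-.0366,-.9993,0]);Y=np.array([.9993,-.0366,0])
def pr(p):
    c=T[:3,:3]@p+T[:3,3];u=k["fx"]*c[0]/c[2]+k["cx"];v=k["fy"]*c[1]/c[2]+k["cy"];return np.round([(u-140)*10,(v-150)*10])
print("knobtop",pr(o+[0,0,.044]))
for th in(.7,.85,1,1.1,1.2,1.4,1.7):
    f=np.radians(12)-th
    print(th,*[pr(o+[0,0,.008]+s*Y+.044*np.cos(f)*X+np.array([0,0,.044*np.sin(f)])) for s in(-.016,-.01,.01)], "legmid",pr(o+[0,0,.008]-.016*Y+.03*np.cos(f)*X+np.array([0,0,.03*np.sin(f)])))
E
```

```text
knobtop [187. 227.]
0.7 [460. 363.] [441. 347.] [378. 293.] legmid [404. 375.]
0.85 [450. 391.] [431. 375.] [368. 321.] legmid [397. 395.]
1 [437. 420.] [418. 403.] [355. 350.] legmid [388. 415.]
1.1 [426. 439.] [407. 422.] [345. 368.] legmid [381. 428.]
1.2 [413. 457.] [395. 441.] [333. 386.] legmid [372. 441.]
1.4 [385. 492.] [366. 475.] [305. 421.] legmid [353. 465.]
1.7 [336. 538.] [317. 521.] [256. 466.] legmid [318. 497.]
```

That matches θ of about 1.1, which is past over-centre, and the bar carries no load. Lifting the fingers straight off so the spring can close the loop, then checking.

Emit:
play_rows([
  {"delta_pos": [0, -0.001, 0.004], "delta_rot": [0, 0, 0], "claw": 0},
  {"delta_pos": [0, -0.002, 0.012], "delta_rot": [0, 0, 0], "claw": 0},
  {"delta_pos": [0, -0.004, 0.03], "delta_rot": [0, 0, 0], "claw": 0},
  {"delta_pos": [0, -0.01, 0.06], "delta_rot": [0, 0, 0], "claw": 0},
  {"delta_pos": [0, -0.04, 0.09], "delta_rot": [0, 0, 0], "claw": 0},
  {"delta_pos": [0, -0.08, 0.1], "delta_rot": [0, 0, 0], "claw": 0},
  {"delta_pos": [0, -0.12, 0.1], "delta_rot": [0, 0, 0], "claw": 0},
  {"delta_pos": [0, -0.16, 0.1], "delta_rot": [0, 0, 0], "claw": 0},
  {"delta_pos": [0, -0.16, 0.1], "delta_rot": [0, 0, 0], "claw": 0},
])

```text
time: 13.1
eef_pos: [0.5923, -0.194, 0.1912]
tcp_rot: [-0.51, -0.488, 0.511, -0.49]
contact_force: [-0.4, 0.4, 0.1]
opening: 0.001
```

```bash
python3 - <<'E'
from h import *
import cv2
s=ctrl.read_camera("side");st()
cv2.imwrite("pics/l4.png",cv2.resize(s[150:210,140:212],(720,600),interpolation=cv2.INTER_CUBIC))
E
```

```text
t 13.15 p [ 0.5921 -0.1909  0.1905] yaw -2.37 x [-0.001 -0.    -1.   ] F [-0.7  0.4 -0. ] q [-0.47  0.23  1.76 -0.    1.15 -0.43] open -0.0
```

View pics/l4.png

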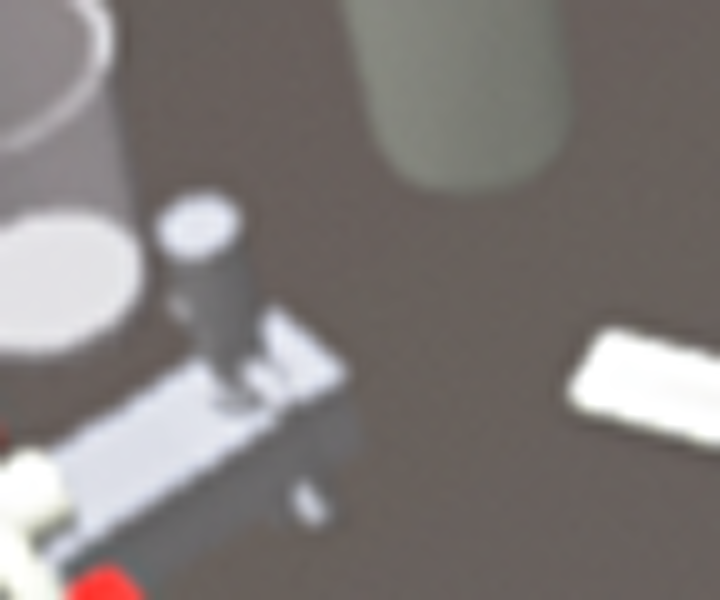

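The loop hangs shut under the spindle end: its bar corner is at about (312,508), against about (327,518) predicted for 1.7 rad and (376,472) for 1.4. The knob is back at its seated position (198,225). The gripper is clear, so I'm handing in.

```bash
python3 - <<'E'
from h import *
st();print(ctrl.sign_off())
E
```

```text
t 13.15 p [ 0.5921 -0.1909  0.1905] yaw -2.37 x [-0.001 -0.    -1.   ] F [-0.7  0.4 -0. ] q [-0.47  0.23  1.76 -0.    1.15 -0.43] open -0.0
the job is handed in; nothing more can be done
None
```

The tube drum is secured and the job is handed in at 13.2 s. The hitch pin is in the spindle's cross hole, and its loop has snapped shut under the free end.

- **Pin:** I lifted it from the parking block with the loop open. It went into the hole on the first light feel, with no resistance. The collar then touched at the predicted height, with about 3.5 N at the end of that step.
- **Loop:** I pushed the bar along its arc to about 1.1 rad; readings were 3 N or less. It did not snap while the finger was still on it. It shut by itself once I lifted the finger off.
- **Last checks:** In the last side picture the loop's bar is within about 2 mm of where it should be when fully shut. The knob is back at its seated position after tipping about 1 mm during the push. The gripper was about 19 cm from the pin, with near-zero force.
- **Not checked:** Forces were read only at the end of each move, so short peaks in between were not seen. I took no final overall picture. I never moved to touch the T-handled pin or the other bench things, but confirmed that only in the parts of the bench the close-ups showed.

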